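# Load a thin-layer plate into the nitrogen drying bay

### The arm

A 6-joint arm with a two-finger parallel gripper is mounted at the origin on the work surface; the furniture and walls round the work are solid. World frame = base frame: x ahead of the robot, y to its left, z up, the work surface at z = 0. Lengths are in m, angles in rad, forces in N, time in s.
With the tool pointing down it reaches from about 0.35 to 0.975 m from the base axis. Payload 4.9 kg.
Tool frame: the origin (TCP) lies at the very end of the fingers, on their centre line; the grasp point (between the pads) lies 19 mm behind it (ctrl.tcp_to_grasp is the z of the grasp point in the tool frame, in m); z points along the fingers, y is the line along which they close (so a half turn about z gives the same grasp; the last joint's range is limited). The gripper opens to 85 mm and grips with 20 to 120 N. Pads are 22 mm wide; open, the fingers measure 114 mm over their backs; the gripper's body (76 mm by 85 mm) begins 54 mm behind the grasp point. The pads swing forward as they close: fully open they stand 13 mm farther back than shut.
Start: joints at [0.998, 0.053, 1.613, -0, 1.476, -0.119], TCP at [0.274, 0.562, 0.231] pointing down, gripper open.
Joint ranges: [-3.01, 3.01], [-1.01, 2.22], [0.06, 2.58], [-1.02, 4.17], [0.09, 2.62], [-3.14, 3.14]. Speed limits (rad/s): [2.57, 2.57, 3.14, 3.14, 3.14, 3.14].

### API

Orientations are given as a rotation vector (axis times angle).
In Python, from station import ctrl, eyes, job, nets gives the robot as it stands. The module is installed in compiled form; this text tells all that it offers.
- The arm moves only by the tool jog_arm, never from a script. Its argument "commands" is one flat list of numbers, 7 for each row, row after row: the shift along the tool's x, y, z each as a share of 0.06 m, from -1 to 1, then the turn, a rotation vector about the tool's x, y, z each as a share of 0.1 rad, from -1 to 1, then the finger opening in mm, from 0 to 85.4. In form: [x, y, z, ax, ay, az, grip, x, y, z, ax, ay, az, grip, ...]. A call has 1 to 20 rows; each row shifts and turns the commanded pose from where the row before left it, along the tool's axes as they then stand; what a row does not reach is not made up. A row lasts 1/8 s, in which the tool goes at most 62.5 mm and 10.7 degrees, less where a joint would pass 70% of its speed; a pose out of reach is approached as far as the arm can. A call with a number of a shift or a turn outside -1 to 1 is refused whole. A call with a gripper value outside its range is refused whole. The fingers move at their own pace and stop on an object; "newtons" is the grip in N (left out, the last holds). Time passes only in rows, so rows that do not move let the fingers close. It gives the time, the measured TCP pose, the force, the opening and the grip force at its end, in the units of the state.
- ctrl.get_obs(): the state, without advancing time (a new reading comes with each control period).
- eyes.get_image(name): name is "scene" or "top" or "wrist"; returns a dict with "image" (480x640x3 uint8, red, green, blue), "z_map" (480x640 float32, m along the optical axis (not along the pixel's ray), 0 where there is no reading), "K" (3x3 intrinsics, pixels), "cam_to_world" (4x4, takes a point from camera to world coordinates). Camera axes: x right, y up, looking along -z (the intrinsics and any distortion apply to the point x, -y, -z); pixel columns grow to the right and rows downward; lengths in m; the calibration is good to about 2 mm. A picture is of the moment at which its call begins.
- job.finish_job(): hands the job in; it is judged then, once.
Trained networks look in the newest picture that a camera, given by its name, has taken for a name from the list of things; names that differ only in an ending like _2 or _b are one class to them, and where a whole thing is asked for, a point or a joint stands for the part that bears it (a point fixed in the world has none). Each returns a list of dicts, best first, with "p" (0 to 1); they miss things now and then, are a little off and sometimes report something else, mostly with a low value. They report only what shows in the picture. A call takes as long as a camera call. They do not tell look-alikes from the thing itself.
- nets.silhouettes(camera, name): "mask" (480x640 bool, what is visible of it) and "bbox" ([left, top, right, bottom] in pixels, round what is visible of it).
The state is a dict: "t": time; "q": joint angles; "dq": joint speeds; "effort": joint torques, N m; "tool_pos": TCP position; "tool_rot": TCP orientation; "contact_force": force on the tool from outside, world axes, zero at the start; "wrist_torque": the same for the moment, N m; "opening": finger opening in m; "grip_force": force on a finger pad.
Only numpy, scipy, OpenCV 4.12 (cv2) and the standard library are available. Lean on these libraries where they do the work, as an engineer would, in place of code of your own. Each camera call takes 0.05 s, during which the arm holds its last target. There are 200 camera calls.

### The job

Fetch the plate lifter from between the tub and the bottle, slide its blade under the coated glass plate on the stand, and carry the plate level into the drying bay so that it lies fully in, square on both rails; keep the fingers off the plate. Draw the lifter out and lay it flat on the bench, clear of the bay. Then open the purge valve half way (45 degrees), leaving the other things where they stand.

Things in the scene. Friction and masses are not known exactly. Their poses are not given: they have to be found in the camera images.
- plate: Square glass plate coated white on top (preparative thin-layer plate), 100 x 100 x 5 mm, about 0.09 kg. Origin: centre of its underside; x and y run along its edges, z up.
- stand: Low U-shaped aluminium stand carrying the plate, fixed. Origin on the bench under the plate's place. Two rails along x, 12 mm high, 8 wide, inner faces y = +-34 mm, x = -55 to +56 mm. A cross bar at x = +55 to +66 mm, 124 wide, 18 high (24 at its end screws), closes the U: the space under the plate is open from -x only, with bare bench between the rails.
- lifter: Plate lifter. Steel blade 56 mm wide, 2.5 thick, x = -65 to +50 mm (tip); round neck 9 mm thick climbs from x = -60, level from -90 to -123 mm; flat-sided beech handle x = -123 to -238 mm, 16 wide (y), 24 high. Axes of level neck and handle 45 mm above the underside. Origin: blade's underside, below where the plate's centre should lie; x to the tip, z up. Rests on the blade alone. 0.13 kg.
- lifter_handle (a point): Middle of the lifter's handle (x = -170 mm, 45 mm above the blade's underside); axes as the lifter.
- lifter_neck (a point): Middle of the level part of the lifter's neck (x = -105 mm, 45 mm up); axes as the lifter.
- bay: Drying bay, fixed white hood 125 mm wide, 138 high. Origin on the bench under the plate's place; x points inward: mouth at x = -98 mm, back wall +58 mm. Inner side walls y = +-58 mm, clear height 82 mm. Two rails along x as on the stand: 12 mm high, inner faces y = +-34 mm, x = -56 to +58 mm. On the roof a pipe along -y, axis 160 mm up, and the purge valve.
- bay_seat (a point): Centre of the plate's place in the bay, at the height of the rails' tops (12 mm up); axes as the bay. The plate's origin belongs here.
- purge_valve (a joint): Lever of the quarter-turn purge valve on the bay's roof, rad. 0 = shut, lever pointing to the mouth (bay -x), across the pipe; grows anticlockwise seen from above; pi/2 = fully open, lever along the pipe (bay -y). Stays where left. Ticks at 0, 45 and 90 degrees.
- valve_axis (a point): On the valve's vertical axis, at the height of the lever (190 mm above the bench); axes as the bay.
- valve_lever (a point): Middle of the lever's grip, 58 mm from the axis. The grip is 52 mm long, 12 mm wide, 14 mm high.
- tip_tub: Clear open tub with pipette tips, 100 x 125 x 101 mm, beside the lifter's handle. Origin: centre of underside.
- reagent_bottle: Bottle, 58 mm across, 135 mm high, on the other side of the lifter's handle. Origin: centre of underside.
- beaker: Glass beaker 52 mm across, 67 mm high. Origin: centre of underside.
- dropper_0: Dropper bottle 33 mm across, 83 mm high. Origin: centre of underside.
- dropper_1: Dropper bottle 33 mm across, 83 mm high. Origin: centre of underside.
- dropper_2: Dropper bottle 33 mm across, 83 mm high. Origin: centre of underside.
- jar_1: Lidded sample jar 50 mm across, 57 mm high, beside the bay. Origin: centre of underside.
- petri_0: Petri dish 60 mm across, 15 mm high. Origin: centre of underside.
- timer: Bench timer 35 x 66 x 63 mm. Origin: centre of underside.
- tissue_box: Tissue box 117 x 231 x 126 mm (x, y, z) against the back wall, fixed. Origin: centre of underside.
Things that resemble listed ones, but are neither listed nor needed, are in the scene too. There is more than one size of the plate; the one meant has the size given above.

How it is judged:
On the way, in this order (a step that is already met when the one before it is completed fails the run):
1. the plate is lifted off the stand on the lifter's blade (height (world z) of plate above 0.016 m and contact force between lifter and plate above 0.3 N and contact force between plate and stand below 0.05 N), for 0.2 s.
2. the plate lies in the bay on both rails and the lifter's blade is out (x of plate in the frame of bay_seat between -0.015 and 0.012 m and y of plate in the frame of bay_seat between -0.011 and 0.011 m and z of plate in the frame of bay_seat between -0.003 and 0.003 m and angle between plate's own z axis and vertical below 0.05 rad and angle between the x axis of plate and the x axis of bay, either way round below 0.16 rad and contact force between lifter and plate below 0.05 N and x of lifter in the frame of bay_seat below -0.145 m), for 0.2 s.
3. the purge valve is half open, 45 degrees within 7.4 (value of joint purge_valve between 0.655 and 0.915 rad), for 0.2 s.
At the end, for the whole second after the job is handed in: Plate flat on both bay rails: centre -15 to +12 mm of the seat in depth, 11 mm sideways, 3 mm in height, square to 0.16 rad. Purge valve at 0.785 rad +-0.13. Lifter at rest flat on its blade on the bench, its origin over 145 mm from the seat (or 92 mm beside it), off the bay. Released (all of step 3 and x of plate in the frame of bay_seat between -0.015 and 0.012 m and y of plate in the frame of bay_seat between -0.011 and 0.011 m and z of plate in the frame of bay_seat between -0.003 and 0.003 m and angle between plate's own z axis and vertical below 0.05 rad and angle between the x axis of plate and the x axis of bay, either way round below 0.16 rad and (horizontal distance between lifter and bay_seat above 0.145 m or y of lifter in the frame of bay_seat above 0.092 m or y of lifter in the frame of bay_seat below -0.092 m) and contact force between lifter and bay below 0.05 N and height (world z) of lifter below 0.006 m and angle between lifter's own z axis and vertical below 0.06 rad and linear speed of each of lifter, plate below 0.02 m/s); the robot touches nothing.
It fails at once if the fingers touch the plate (contact force between the fingers and plate above 0.5 N).
It fails at once if the plate is tipped by more than 0.35 rad (angle between plate's own z axis and vertical above 0.35 rad).
It fails at once if a bystander is moved by more than 25 mm or tipped over (distance of any of tip_tub, reagent_bottle, beaker, dropper_0, dropper_1, dropper_2, petri_0, timer, jar_1 from where it was at the start of the episode above 0.025 m or angle between any of tip_tub, reagent_bottle, beaker, dropper_0, dropper_1, dropper_2, petri_0, timer, jar_1's own z axis and vertical above 0.5 rad).
It also fails if it takes over 72 s, if anything falls off the work surface, if the arm or the gripper's body presses on something with over 40 N, if the wrist force passes 120 N, or if a joint passes its speed limit or range.

## Working session

There is one attempt and no reset: what is moved stays moved. The work goes in short steps, Python scripts to look and compute and a tool call to move; the robot and the scene stay as the last step left them, time stands still between calls to the robot, and variables do not carry over. Pictures are saved under pics/ and viewed, at most 10 in all, crops included, and the job is handed in when it is done.

Besides the shell and the picture viewer there is one more tool, called after ">>>" by a JSON object that holds its "api" and its "payload". jog_arm: Moves the arm, as the interface text tells. Shift numbers are shares of 0.06 m and turn numbers shares of 0.1 rad, none past 1 either way. Its arguments: {"type":"object","properties":{"commands":{"type":"array","items":{"type":"number"}},"newtons":{"type":"number"}},"required":["commands"]}

```bash
mkdir -p pics; cat > h.py <<'E'
import numpy as np, cv2
from station import ctrl, eyes, job, nets
from scipy.spatial.transform import Rotation as R
def cloud(d):
    z=d["z_map"].astype(float);K=d["K"];v,u=np.mgrid[:480,:640]
    p=np.stack([(u-K[0,2])/K[0,0]*z,-(v-K[1,2])/K[1,1]*z,-z],-1)
    T=d["cam_to_world"];w=p@T[:3,:3].T+T[:3,3];w[z==0]=np.nan
    return w
def save(n,im): cv2.imwrite(f"pics/{n}.png",cv2.cvtColor(im,cv2.COLOR_RGB2BGR))
E
python3 - <<'E'
from h import *
ims=[]
for c in ["scene","top"]:
    d=eyes.get_image(c);np.savez(c,**d);save(c,d["image"])
    w=cloud(d)
    print(c,d["cam_to_world"].round(3).tolist(),d["K"].round(1).tolist())
    for n in ["plate","stand","lifter","bay","purge_valve","tip_tub","reagent_bottle","jar_1","timer","beaker","dropper_0","petri_0"]:
        for s in nets.silhouettes(c,n)[:4]:
            if s["p"]<.2: continue
            q=w[s["mask"]];q=q[~np.isnan(q[:,0])]
            if len(q)<5: continue
            print(n,round(s["p"],2),[int(b) for b in s["bbox"]],"med",np.median(q,0).round(3),"lo",np.percentile(q,3,axis=0).round(3),"hi",np.percentile(q,97,axis=0).round(3))
print(ctrl.get_obs(),ctrl.tcp_to_grasp)
E
```

```text
scene [[0.478, 0.587, -0.653, -0.694], [-0.878, 0.314, -0.361, -0.685], [-0.007, 0.746, 0.666, 1.279], [0.0, 0.0, 0.0, 1.0]] [[571.2, 0.0, 312.0], [0.0, 571.2, 242.1], [0.0, 0.0, 1.0]]
plate 0.93 [298, 248, 336, 274] med [ 0.47  -0.064  0.015] lo [ 0.428 -0.107  0.008] hi [ 0.514 -0.019  0.02 ]
plate 0.52 [155, 277, 177, 294] med [0.167 0.31  0.001] lo [ 0.132  0.284 -0.004] hi [0.203 0.34  0.007]
stand 0.44 [288, 243, 308, 268] med [ 0.468 -0.     0.013] lo [ 0.414 -0.005 -0.001] hi [0.524 0.007 0.023]
lifter 0.98 [369, 239, 418, 310] med [ 0.483 -0.315  0.002] lo [ 0.402 -0.338 -0.006] hi [ 0.668 -0.285  0.057]
bay 0.84 [206, 147, 275, 240] med [0.494 0.252 0.123] lo [0.456 0.185 0.002] hi [0.711 0.344 0.186]
bay 0.4 [267, 189, 276, 209] med [0.658 0.221 0.045] lo [0.579 0.184 0.   ] hi [0.676 0.237 0.116]
purge_valve 0.56 [230, 175, 253, 185] med [0.528 0.257 0.191] lo [0.521 0.218 0.179] hi [0.541 0.303 0.198]
tip_tub 0.7 [211, 148, 275, 243] med [0.492 0.252 0.125] lo [0.456 0.185 0.005] hi [0.682 0.343 0.186]
tip_tub 0.68 [369, 214, 413, 265] med [ 0.621 -0.247  0.058] lo [ 0.5
[... 3096 characters left out ...]
] hi [0.68  0.244 0.08 ]
{'t': 1.3, 'q': array([ 9.98015425e-01,  5.26711331e-02,  1.61290569e+00,  2.73236074e-05,
        1.47601172e+00, -1.19020864e-01]), 'dq': array([-0.00091399,  0.00113834,  0.00025176, -0.00085643,  0.00016524,
       -0.00161929]), 'effort': array([-1.33058107e-03, -3.93680048e+01, -3.70453691e+01, -1.82945037e-04,
        6.15837962e-04, -1.20239232e-06]), 'tool_pos': array([0.2739593 , 0.56173131, 0.23131808]), 'tool_rot': array([-7.06663963e-01, -3.06105838e+00, -2.05609095e-05]), 'contact_force': array([0.27824896, 0.31125205, 0.42566054]), 'wrist_torque': array([-0.04203715, -0.05261808, -0.00771514]), 'grip_force': 0.0, 'opening': 0.08548208523386906} -0.0187
```

```bash
python3 - <<'E'
from h import *
a=cv2.imread("pics/top.png")[90:390,120:440];b=cv2.imread("pics/scene.png")[130:330,140:460]
cv2.imwrite("pics/a.png",cv2.resize(a,(640,600),interpolation=cv2.INTER_CUBIC))
cv2.imwrite("pics/b.png",cv2.resize(b,(800,500),interpolation=cv2.INTER_CUBIC))
E
```

```text
(no output)
```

View pics/a.png

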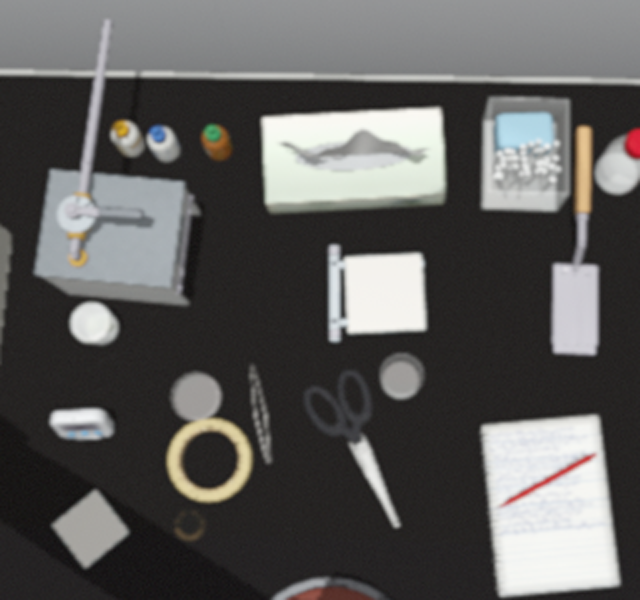

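View pics/b.png

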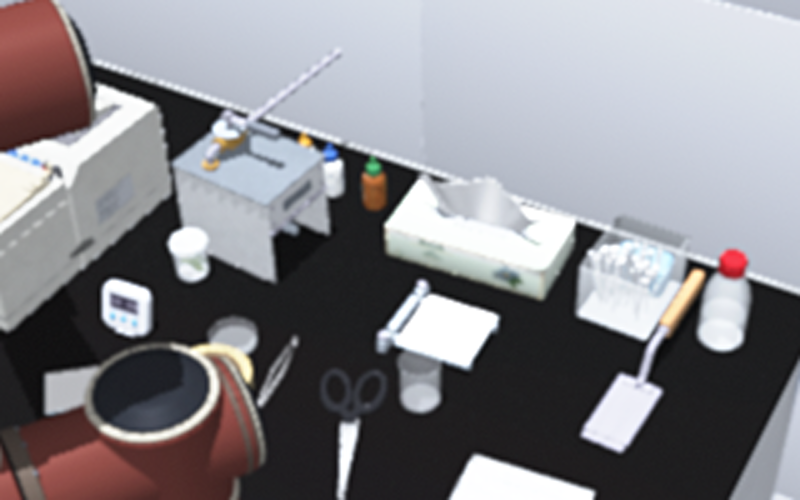

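The pictures show the target plate at crop (385,293), with white lookalikes: a rotated grey square at (90,528) that is 73 mm or so, the notepad at (550,505) and the tissue box. The 100 mm plate beside the crossbar (335,293) is the one. The lifter is at (575,300), with its handle (583,170) between the tub and the bottle. The scissors aren't needed. The bay's mouth faces −Y, and the stand's open side is also −Y.

>>> {"api": "jog_arm", "payload": {"commands": [0,0,-0.25,0,0,-0.9,85,0,0,-0.25,0,0,-0.9,85,0,0,-0.25,0,0,-0.9,85,0,0,-0.25,0,0,-0.9,85,0,0,-0.25,0,0,-0.93,85,-0.3,-0.9,-0.2,0,0,0,85,-0.3,-0.9,-0.2,0,0,0,85,-0.3,-0.9,-0.2,0,0,0,85,-0.3,-0.9,-0.2,0,0,0,85,-0.3,-0.9,-0.2,0,0,0,85,-0.3,-0.9,-0.2,0,0,0,85,0,0,0,0,0,0,85]}}

```text
t: 2.8
tool_pos: [0.3831, 0.235, 0.38]
tool_rot: [0.011, 3.138, 0.001]
contact_force: [-0.1, 1.0, 0.1]
opening: 0.0848
grip_force: 0.0
```

```bash
python3 - <<'E'
from h import *
o=ctrl.get_obs();print(o["tool_pos"],R.from_rotvec(o["tool_rot"]).as_matrix().round(3).tolist(),o["q"])
d=eyes.get_image("wrist");np.savez("w1",**d);save("w1",d["image"]);print(d["cam_to_world"].round(3).tolist(),d["K"][0])
w=cloud(d)
for r in range(40,480,80): print([tuple(w[r,c].round(2)) for c in range(40,640,140)])
E
```

```text
[0.38308584 0.23496762 0.37998146] [[-1.0, 0.007, 0.003], [0.007, 1.0, 0.001], [-0.003, 0.001, -1.0]] [ 3.84633634e-01 -4.20791640e-01  1.78364087e+00 -5.16549789e-04
  1.77545363e+00 -1.17922843e+00]
[[0.006, -0.951, -0.308, 0.306], [1.0, 0.006, 0.0, 0.235], [0.002, -0.308, 0.951, 0.522], [0.0, 0.0, 0.0, 1.0]] [428.92123826   0.         323.08535293]
[(np.float64(0.24), np.float64(-0.08), np.float64(0.0)), (np.float64(0.24), np.float64(0.08), np.float64(-0.0)), (np.float64(0.24), np.float64(0.23), np.float64(0.0)), (np.float64(0.24), np.float64(0.39), np.float64(0.0)), (np.float64(0.26), np.float64(0.45), np.float64(0.16))]
[(np.float64(0.33), np.float64(-0.1), np.float64(-0.0)), (np.float64(0.33), np.float64(0.07), np.float64(0.0)), (np.float64(0.33), np.float64(0.23), np.float64(-0.0)), (np.float64(0.33), np.float64(0.4), np.float64(-0.0)), (np.float64(0.32), np.float64(0.46), np.float64(0.16))]
[(np.float64(0.42), np.float64(-0.12), np.float64(0.0)), (np.float64(0.42), np.float64(0.06), np.float64(-0.0)), (np.float64(0.43), np.float64(0.23), np.float64(-0.0)), (np.float64(0.43), 
[... 235 characters left out ...]
(0.23), np.float64(0.14)), (np.float64(0.54), np.float64(0.42), np.float64(-0.0)), (np.float64(0.46), np.float64(0.48), np.float64(0.18))]
[(np.float64(0.62), np.float64(-0.13), np.float64(0.05)), (np.float64(0.38), np.float64(0.19), np.float64(0.41)), (np.float64(0.53), np.float64(0.23), np.float64(0.19)), (np.float64(0.38), np.float64(0.28), np.float64(0.41)), (np.float64(0.66), np.float64(0.63), np.float64(-0.0))]
[(np.float64(0.38), np.float64(0.17), np.float64(0.45)), (np.float64(0.37), np.float64(0.21), np.float64(0.46)), (np.float64(0.78), np.float64(0.23), np.float64(0.02)), (np.float64(0.78), np.float64(0.43), np.float64(0.02)), (np.float64(0.38), np.float64(0.3), np.float64(0.45))]
```

View pics/w1.png

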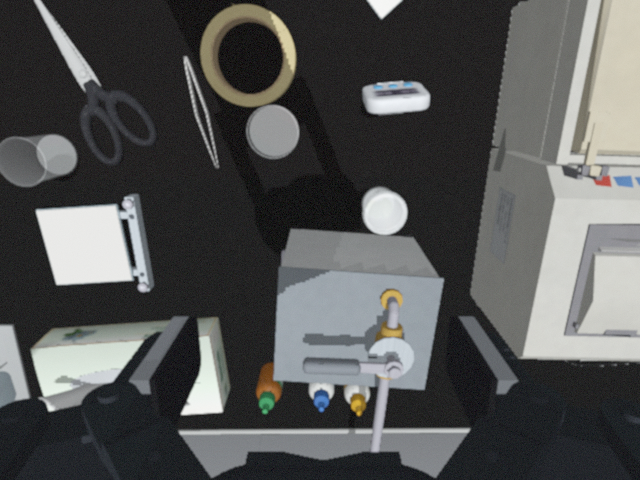

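The wrist view shows the bay roof (275–440, 235–385), the valve lever at (305–400, 366) pointing to the mouth (image left), and the plate at (85,245) with its crossbar at (137,243).

```bash
cat >> h.py <<'E'
def rect(P):
    r=cv2.minAreaRect((P[:,:2]*1000).astype(np.float32)); return [np.round(x,1) for x in r],np.round(cv2.boxPoints(r)).tolist()
E
python3 - <<'E'
from h import *
d=dict(np.load("w1.npz"));w=cloud(d);z=w[...,2]
def sel(x0,x1,y0,y1,z0,z1,name,er=1):
    m=(w[...,0]>x0)&(w[...,0]<x1)&(w[...,1]>y0)&(w[...,1]<y1)&(z>z0)&(z<z1)
    m=cv2.erode(m.astype(np.uint8),np.ones((er,er)))>0
    P=w[m];print(name,len(P),np.median(P[:,2]).round(4),rect(P));return P
sel(.4,.65,.15,.4,.13,.142,"roof")
sel(.4,.65,.15,.4,.182,.2,"lever+")
for zz in np.arange(.15,.21,.005):
    q=w[(w[...,0]>.4)&(w[...,0]<.65)&(w[...,1]>.15)&(w[...,1]<.4)&(z>zz)&(z<zz+.005)];print(round(zz,3),len(q),q.min(0).round(3) if len(q) else "",q.max(0).round(3) if len(q) else "")
sel(.4,.55,-.13,0.02,.014,.0175,"plate",3)
sel(.4,.56,-.03,0.03,.0175,.03,"bar")
# white colour plate
im=d["image"].astype(int);m=(im.min(-1)>200)&(w[...,0]>.4)&(w[...,0]<.54)&(w[...,1]>-.13)&(w[...,1]<.0)&(z<.02);P=w[m];print("white",np.median(P[:,2]),rect(P))
E
```

```text
roof 14434 0.138 ([array([529.7, 267.1]), array([161.1, 130. ]), np.float64(85.4)], [[458.0, 192.0], [588.0, 182.0], [601.0, 342.0], [471.0, 353.0]])
lever+ 1530 0.1939 ([array([536.2, 261.3]), array([90. , 17.9]), np.float64(89.0)], [[527.0, 216.0], [544.0, 216.0], [546.0, 306.0], [528.0, 306.0]])
0.15 49 [0.487 0.285 0.15 ] [0.532 0.306 0.155]
0.155 111 [0.487 0.284 0.155] [0.648 0.311 0.16 ]
0.16 795 [0.49  0.284 0.16 ] [0.65  0.31  0.165]
0.165 326 [0.495 0.287 0.165] [0.65  0.309 0.17 ]
0.17 969 [0.511 0.277 0.17 ] [0.563 0.319 0.175]
0.175 94 [0.516 0.278 0.175] [0.558 0.319 0.18 ]
0.18 8 [0.529 0.234 0.18 ] [0.534 0.297 0.185]
0.185 176 [0.527 0.216 0.185] [0.533 0.306 0.19 ]
0.19 686 [0.527 0.216 0.19 ] [0.546 0.306 0.195]
0.195 662 [0.528 0.217 0.195] [0.542 0.303 0.2  ]
0.2 0  
0.205 0  
plate 1329 0.0164 ([array([476.7, -49.6]), array([ 97.4, 118.5]), np.float64(3.6)], [[424.0, 7.0], [432.0, -112.0], [529.0, -106.0], [522.0, 13.0]])
bar 716 0.0183 ([array([477.4, -10.1]), array([123.3,  40.8]), np.float64(1.7)], [[415.0, 8.0], [416.0, -32.0], [540.0, -29.0], [538.0, 12.0]])
white 0.01660009202306789 ([array([480.2, -59.7]), array([101.3, 124.5]), np.float64(3.5)], [[426.0, -1.0], [433.0, -125.0], [535.0, -119.0], [527.0, 6.0]])
```

>>> {"api": "jog_arm", "payload": {"commands": [-0.1,-1,0,0,0,0,85,-0.1,-1,0,0,0,0,85,-0.1,-1,0,0,0,0,85,-0.1,-1,0,0,0,0,85,-0.1,-1,0,0,0,0,85,0,0,0,0,0,0,85]}}

```text
t: 3.6
tool_pos: [0.4116, -0.0645, 0.3772]
tool_rot: [-0.009, -3.14, -0.001]
contact_force: [0.3, 0.3, 0.1]
opening: 0.0848
grip_force: 0.0
```

```bash
python3 - <<'E'
from h import *
d=eyes.get_image("wrist");np.savez("w2",**d);save("w2",d["image"]);print(ctrl.get_obs()["tool_pos"])
w=cloud(d);z=w[...,2]
def sel(x0,x1,y0,y1,z0,z1,name,er=1):
    m=(w[...,0]>x0)&(w[...,0]<x1)&(w[...,1]>y0)&(w[...,1]<y1)&(z>z0)&(z<z1)
    m=cv2.erode(m.astype(np.uint8),np.ones((er,er)))>0
    P=w[m];print(name,len(P),np.median(P[:,2]).round(4),rect(P));return P
sel(.4,.55,-.13,-.012,.014,.0185,"plate",3)
sel(.4,.56,-.02,0.03,.0175,.03,"bar")
im=d["image"].astype(int);m=(im.min(-1)>200)&(w[...,0]>.4)&(w[...,0]<.54)&(w[...,1]>-.13)&(w[...,1]<-.005)&(z<.02);P=w[m];print("white",np.median(P[:,2]),rect(P))
sel(.38,.53,-.36,-.26,.001,.006,"blade",3)
sel(.53,.575,-.34,-.28,.04,.056,"neck")
sel(.58,.72,-.34,-.29,.05,.062,"handle")
E
```

```text
[ 0.41161277 -0.06272838  0.37748063]
plate 4152 0.0169 ([array([477.3, -61.1]), array([97.6, 97.5]), np.float64(3.5)], [[426.0, -15.0], [432.0, -113.0], [529.0, -107.0], [523.0, -9.0]])
bar 779 0.0185 ([array([477.1,  -6.1]), array([122.2,  30.4]), np.float64(2.1)], [[415.0, 7.0], [417.0, -24.0], [539.0, -19.0], [538.0, 11.0]])
white 0.016897934448964924 ([array([478.4, -60.8]), array([ 97.7, 103.3]), np.float64(3.8)], [[426.0, -13.0], [433.0, -116.0], [531.0, -109.0], [524.0, -6.0]])
blade 1317 0.0023 ([array([ 462.7, -309.8]), array([ 54.4, 113.1]), np.float64(87.9)], [[405.0, -335.0], [518.0, -339.0], [520.0, -285.0], [407.0, -281.0]])
neck 284 0.0478 ([array([ 554.4, -312.8]), array([40.6, 11.3]), np.float64(1.6)], [[534.0, -308.0], [534.0, -319.0], [575.0, -318.0], [575.0, -307.0]])
handle 715 0.0561 ([array([ 619.9, -316.7]), array([30.6, 80.3]), np.float64(70.9)], [[577.0, -318.0], [653.0, -344.0], [663.0, -315.0], [587.0, -289.0]])
```

View pics/w2.png

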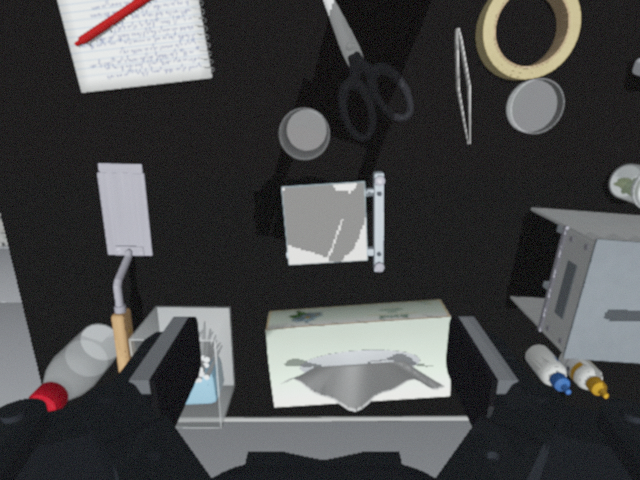

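>>> {"api": "jog_arm", "payload": {"commands": [-0.42,-0.7,0.63,0,0,0.15,40,-0.42,-0.7,0.63,0,0,0.15,40,-0.42,-0.7,0.63,0,0,0,40,-0.42,-0.7,0.63,0,0,0,40,-0.42,-0.69,0.63,0,0,0,40,-0.42,-0.69,0.63,0,0,0,40,0,0,0,0,-0.87,0,40,0,0,0,0,-0.87,0,40,0,0,0,0,-0.87,0,40,0,0,0,0,-0.87,0,40,0,0,0,0,0,0,40]}}

```text
t: 5.03
tool_pos: [0.557, -0.3135, 0.1505]
tool_rot: [0.04, 2.795, -0.004]
contact_force: [-0.1, -0.1, 1.0]
opening: 0.0401
grip_force: 0.0
```

```bash
cat >> h.py <<'E'
def go(p,Rt=None):
    o=ctrl.get_obs();Rm=R.from_rotvec(o["tool_rot"]);d=Rm.inv().apply(np.array(p)-o["tool_pos"])/.06
    print("pos",o["tool_pos"].round(4),"shift",d.round(2),"norm",np.linalg.norm(d).round(2),"turn",((Rm.inv()*Rt).as_rotvec()/.1).round(2) if Rt is not None else "", "q",o["q"].round(2))
def pose(xh,tilt=0): # tool x heading deg, tilt about tool y deg
    a=np.radians(xh);x=[np.cos(a),np.sin(a),0];z=[0,0,-1];y=np.cross(z,x)
    return R.from_matrix(np.array([x,y,z]).T)*R.from_euler("y",tilt,degrees=True)
E
python3 - <<'E'
from h import *
go([.564,-.313,.027],pose(178,-20))
d=eyes.get_image("wrist");np.savez("w3",**d);save("w3",d["image"]);w=cloud(d);z=w[...,2]
def sel(x0,x1,y0,y1,z0,z1,name):
    P=w[(w[...,0]>x0)&(w[...,0]<x1)&(w[...,1]>y0)&(w[...,1]<y1)&(z>z0)&(z<z1)];print(name,len(P))
    if len(P)>5: print(np.median(P,0).round(4),rect(P))
sel(.52,.572,-.34,-.28,.045,.053,"neck")
sel(.38,.52,-.36,-.26,.001,.006,"blade")
sel(.58,.6,-.34,-.29,.05,.062,"handle")
# bay roof edges
d=dict(np.load("w1.npz"));w=cloud(d);z=w[...,2]
m=(abs(z-.138)<.002)&(w[...,0]>.44)&(w[...,0]<.62)&(w[...,1]>.17)&(w[...,1]<.37);P=w[m]*1000
def edge(ax,lo,hi,side):
    o=1-ax;E=[]
    for b in np.arange(lo,hi,4):
        q=P[(P[:,o]>=b)&(P[:,o]<b+4)]
        if len(q)>4: E.append((b+2,q[:,ax].min() if side<0 else q[:,ax].max()))
    E=np.array(E);f=np.polyfit(E[:,0],E[:,1],1);r=E[:,1]-np.polyval(f,E[:,0]);k=abs(r)<1.5*np.std(r)+.5;f=np.polyfit(E[k,0],E[k,1],1)
    print(ax,side,f.round(4),"resid",np.std(E[k,1]-np.polyval(f,E[k,0])).round(2),"deg",np.degrees(np.arctan(f[0])).round(2))
edge(1,475,580,-1);edge(1,475,580,1);edge(0,205,330,-1);edge(0,205,330,1)
E
```

```text
pos [ 0.557  -0.3135  0.1505] shift [0.59 0.01 1.98] norm 2.06 turn [ 0.04 -0.03  0.06] q [-0.73 -0.03  1.86  0.26  1.05 -2.37]
neck 923
[ 0.5553 -0.3134  0.0484] ([array([ 554. , -313.4]), array([12.3, 35.7]), np.float64(88.6)], [[536.0, -319.0], [572.0, -320.0], [572.0, -308.0], [536.0, -307.0]])
blade 8736
[ 0.4954 -0.3115  0.0025] ([array([ 497.7, -310.1]), array([100.3,  45.5]), np.float64(89.1)], [[474.0, -360.0], [520.0, -361.0], [521.0, -260.0], [476.0, -260.0]])
handle 757
[ 0.5888 -0.3144  0.0564] ([array([ 590. , -314.3]), array([19.9, 16.1]), np.float64(0.1)], [[580.0, -306.0], [580.0, -322.0], [600.0, -322.0], [600.0, -306.0]])
1 -1 [-8.030000e-02  2.293628e+02] resid 0.29 deg -4.59
1 1 [-8.240000e-02  3.911968e+02] resid 0.3 deg -4.71
0 -1 [8.070000e-02 4.434231e+02] resid 0.22 deg 4.61
0 1 [7.380000e-02 5.741854e+02] resid 1.11 deg 4.22
```

>>> {"api": "jog_arm", "payload": {"commands": [0.15,0,0.5,0,0,0,40,0.15,0,0.5,0,0,0,40,0.15,0,0.5,0,0,0,40,0.14,0,0.48,0,0,0,40,0,0,0,0,0,0,40]}}

```text
t: 5.7
tool_pos: [0.5635, -0.3142, 0.0247]
tool_rot: [0.041, 2.798, -0.001]
contact_force: [-0.5, -0.1, -0.6]
opening: 0.04
grip_force: 0.0
```

>>> {"api": "jog_arm", "payload": {"commands": [0,0,0,0,0,0,0,0,0,0,0,0,0,0,0,0,0,0,0,0,0,0,0,0,0,0,0,0,0,0,0,0,0,0,0], "newtons": 80}}

```text
t: 6.32
tool_pos: [0.5656, -0.3176, 0.0299]
tool_rot: [0.043, 2.79, -0.01]
contact_force: [2.5, 2.0, 5.5]
opening: 0.0063
grip_force: 78.4
```

```bash
python3 - <<'E'
from h import *
o=ctrl.get_obs();p=o["tool_pos"];go(p+[0,0,.025]);go(p+[-.07,0,.025]);print(R.from_rotvec(o["tool_rot"]).as_matrix().round(3).tolist())
E
```

```text
pos [ 0.5656 -0.3176  0.0299] shift [-0.14 -0.   -0.39] norm 0.42 turn  q [-0.72  0.15  1.9   0.3   0.83 -2.43]
pos [ 0.5656 -0.3176  0.0299] shift [ 0.95 -0.04 -0.79] norm 1.24 turn  q [-0.72  0.15  1.9   0.3   0.83 -2.43]
[[-0.938, 0.031, 0.344], [0.029, 1.0, -0.012], [-0.345, -0.002, -0.939]]
```

>>> {"api": "jog_arm", "payload": {"commands": [-0.07,0,-0.2,0,0,0,0,-0.07,0,-0.2,0,0,0,0,0.55,-0.02,-0.2,0,0,0,0,0.55,-0.02,-0.2,0,0,0,0,0,0,0,0,0,0,0]}}

```text
t: 6.95
tool_pos: [0.4913, -0.3167, 0.0527]
tool_rot: [0.046, 2.795, -0.007]
contact_force: [-0.0, -0.3, -0.9]
opening: 0.0062
grip_force: 78.1
```

```bash
python3 - <<'E'
from h import *
d=eyes.get_image("wrist");s=eyes.get_image("scene")
save("w4",np.hstack([cv2.resize(d["image"],(400,300)),cv2.resize(s["image"][180:330,300:500],(400,300))]))
w=cloud(d);z=w[...,2]
# blade plane: bright region in front of the hand
m=(w[...,0]>.3)&(w[...,0]<.48)&(w[...,1]>-.36)&(w[...,1]<-.26)&(z>.008)&(z<.08)
P=w[m];A=np.c_[P[:,:2],np.ones(len(P))];c=np.linalg.lstsq(A,P[:,2],rcond=None)[0];print(len(P),c.round(3),P.min(0).round(3),P.max(0).round(3),rect(P))
print(ctrl.get_obs())
E
```

```text
37814 [ 0.496 -0.014 -0.183] [ 0.391 -0.342  0.022] [ 0.48  -0.284  0.08 ] ([array([ 435.9, -313.9]), array([56.7, 89.3]), np.float64(87.9)], [[390.0, -341.0], [480.0, -344.0], [482.0, -287.0], [392.0, -284.0]])
{'t': 7.05, 'q': array([-0.81510164, -0.01950253,  2.03331066,  0.3123094 ,  0.89974805,
       -2.52160634]), 'dq': array([ 0.01284557,  0.01734439, -0.02445165,  0.00087687, -0.00308843,
       -0.00048693]), 'effort': array([-3.15703908e-01, -3.21528554e+01, -3.21296060e+01,  6.77240677e-01,
       -5.85567635e-01, -2.21423186e-03]), 'tool_pos': array([ 0.49344956, -0.31740253,  0.05371833]), 'tool_rot': array([ 0.04392334,  2.79278382, -0.00857276]), 'contact_force': array([ 0.09020272, -0.54224774, -0.96677246]), 'wrist_torque': array([-0.00468482,  0.22012884, -0.03089414]), 'grip_force': 78.14047336578369, 'opening': 0.0061243614943459895}
```

View pics/w4.png

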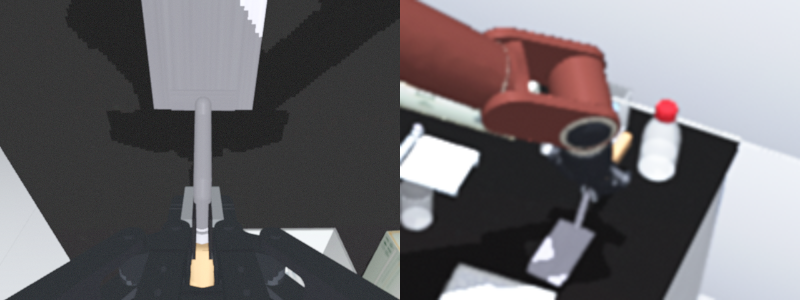

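>>> {"api": "jog_arm", "payload": {"commands": [0.61,0,-0.22,0,0,0,0,0.61,0,-0.22,0,0,0,0,0,0,0,0.345,0,0.935,0,0,0,0,0.345,0,0.935,0,0,0,0,0.345,0,0.935,0,0,0,0,0.345,0,0.935,0,0,0,0,0.345,0,0.935,0,0,0,0,0.345,0,0.935,0,0,0,0,0.345,0,0.935,0,0,0,0,0.345,0,0.935,0,0,0,0,0.345,0,0.935,0,0,0,0,0.345,0,0.935,0,0,0,0,0.345,0,0.935,0,0,0,0,0.345,0,0.935,0,0,0,0,0.345,0,0.935,0,0,0,0,0.345,0,0.935,0,0,0,0,0.345,0,0.935,0,0,0,0,0,0,0,0,0]}}

```text
$.commands: bad value
```

```bash
python3 - <<'E'
from h import *
go([.490,-.376,.057],pose(92,-20))
d=eyes.get_image("wrist");np.savez("w5",**d);w=cloud(d);z=w[...,2]
for s in nets.silhouettes("wrist","lifter")[:1]:
    m=cv2.erode(s["mask"].astype(np.uint8),np.ones((5,5)))>0;P=w[m];print(s["p"],s["bbox"],P.min(0).round(3),P.max(0).round(3))
    B=P[P[:,1]>ctrl.get_obs()["tool_pos"][1]+.065];A=np.c_[B[:,:2],np.ones(len(B))];c=np.linalg.lstsq(A,B[:,2],rcond=None)[0];print(len(B),c.round(3),np.std(A@c-B[:,2]).round(4),rect(B),B[:,2].min(),B[:,2].max())
E
```

```text
pos [ 0.4934 -0.3174  0.0537] shift [ 0.01 -0.98 -0.06] norm 0.98 turn [ 5.14 -0.   14.14] q [-0.82 -0.02  2.03  0.31  0.9  -2.52]
0.97 [225.6, 0.0, 428.1, 459.6] [nan nan nan] [nan nan nan]
  ret = _var(a, axis=axis, dtype=dtype, out=out, ddof=ddof,
  arrmean = um.true_divide(arrmean, div, out=arrmean,
  ret = ret.dtype.type(ret / rcount)
Traceback (most recent call last):
ValueError: zero-size array to reduction operation minimum which has no identity
```

>>> {"api": "jog_arm", "payload": {"commands": [0.61,0,-0.22,0,0,0,0,0.61,0,-0.22,0,0,0,0,0,0,0,0.345,0,0.935,0,0,0,0,0.345,0,0.935,0,0,0,0,0.345,0,0.935,0,0,0,0,0.345,0,0.935,0,0,0,0,0.345,0,0.935,0,0,0,0,0.345,0,0.935,0,0,0,0,0.345,0,0.935,0,0,0,0,0.345,0,0.935,0,0,0,0,0.345,0,0.935,0,0,0,0,0.345,0,0.935,0,0,0,0,0.345,0,0.935,0,0,0,0,0.345,0,0.935,0,0,0,0,0.345,0,0.935,0,0,0,0,0.345,0,0.935,0,0,0,0,0.345,0,0.935,0,0,0,0,0,0,0,0]}}

```text
t: 9.4
tool_pos: [0.4171, -0.3146, 0.0535]
tool_rot: [1.978, 2.076, -0.358]
contact_force: [-0.2, -0.1, -1.7]
opening: 0.0059
grip_force: 78.2
```

```bash
python3 - <<'E'
from h import *
go([.490,-.376,.057],pose(92,-20))
d=eyes.get_image("wrist");np.savez("w5",**d);w=cloud(d);save("w5",d["image"])
for s in nets.silhouettes("wrist","lifter")[:1]:
    m=cv2.erode(s["mask"].astype(np.uint8),np.ones((3,3)))>0;P=w[m];P=P[~np.isnan(P[:,0])];print(s["p"],s["bbox"],P.min(0).round(3),P.max(0).round(3))
    B=P[P[:,1]>ctrl.get_obs()["tool_pos"][1]+.065];A=np.c_[B[:,:2],np.ones(len(B))];c=np.linalg.lstsq(A,B[:,2],rcond=None)[0];print(len(B),c.round(3),np.std(A@c-B[:,2]).round(4),rect(B),B[:,2].min(),B[:,2].max())
E
```

```text
pos [ 0.4171 -0.3146  0.0535] shift [-1.04  1.17  0.31] norm 1.59 turn [-0.    0.04  0.14] q [-0.64 -0.12  2.13 -0.34  0.93 -0.52]
0.61 [228.5, 0.0, 430.1, 458.5] [ 0.388 -0.363  0.022] [ 0.446 -0.212  0.081]
22421 [ 0.006 -0.008  0.021] 0.0007 ([array([ 416.1, -231.6]), array([55.5, 37.5]), np.float64(1.7)], [[388.0, -214.0], [389.0, -251.0], [444.0, -249.0], [443.0, -212.0]]) 0.02224390152927766 0.027886839638935512
```

>>> {"api": "jog_arm", "payload": {"commands": [-0.52,0.58,0.15,0,0,0.07,0,-0.52,0.58,0.15,0,0,0.07,0,0.07,0,0.19,0,0,0,0,0.07,0,0.19,0,0,0,0,0,0,0,0,0,0,0,0,0,0,0,0,0,30,0,0,0,0,0,0,50,0,0,0,0,0,0,50,-0.19,0,-0.52,0,0,0,50,-0.19,0,-0.52,0,0,0,50,-0.19,0,-0.52,0,0,0,50,-0.19,0,-0.52,0,0.87,0,50,0,0,0,0,0.87,0,50,0,0,0,0,0.87,0,50,0,0,0,0,0.87,0,50,-0.3,0,0,0,0,0,50,0,0,0,0,0,0,50]}}

```text
t: 11.62
tool_pos: [0.4884, -0.3954, 0.1662]
tool_rot: [2.184, 2.252, -0.008]
contact_force: [-0.0, 0.5, -0.2]
opening: 0.0497
grip_force: 0.0
```

```bash
cat >> h.py <<'E'
def lifter():
    "fit the lifter lying on bench: blade rect + handle"
    d=eyes.get_image("wrist");w=cloud(d);s=nets.silhouettes("wrist","lifter")[0];P=w[s["mask"]];P=P[~np.isnan(P[:,0])]
    print("p",s["p"],P.min(0).round(3),P.max(0).round(3))
    for n,a,b in [("blade",-.003,.006),("neck",.046,.053),("handle",.053,.062)]:
        Q=P[(P[:,2]>a)&(P[:,2]<b)]
        if len(Q)>20: print(n,len(Q),np.median(Q[:,2]).round(4),rect(Q))
    return d
E
python3 - <<'E'
from h import *
d=lifter();np.savez("w6",**d);go([.495,-.43,.026],pose(92));save("w6",d["image"])
E
```

```text
p 0.89 [ 0.457 -1.124 -0.828] [ 0.54  -0.256  0.059]
blade 9877 0.0025 ([array([ 488.7, -358.9]), array([ 57.7, 203.6]), np.float64(1.6)], [[457.0, -258.0], [463.0, -461.0], [520.0, -460.0], [515.0, -256.0]])
neck 1078 0.049 ([array([ 489.8, -417.8]), array([ 16.3, 143. ]), np.float64(1.2)], [[480.0, -346.0], [483.0, -489.0], [499.0, -489.0], [496.0, -346.0]])
handle 3732 0.0565 ([array([ 490.4, -443.1]), array([ 15.9, 113.7]), np.float64(1.4)], [[481.0, -386.0], [484.0, -500.0], [500.0, -500.0], [497.0, -386.0]])
pos [ 0.4885 -0.3939  0.1659] shift [-0.59  0.09  2.34] norm 2.41 turn [-0.01  0.05 -0.03] q [-0.8   0.1   1.67 -0.    1.36 -0.83]
```

View pics/w6.png

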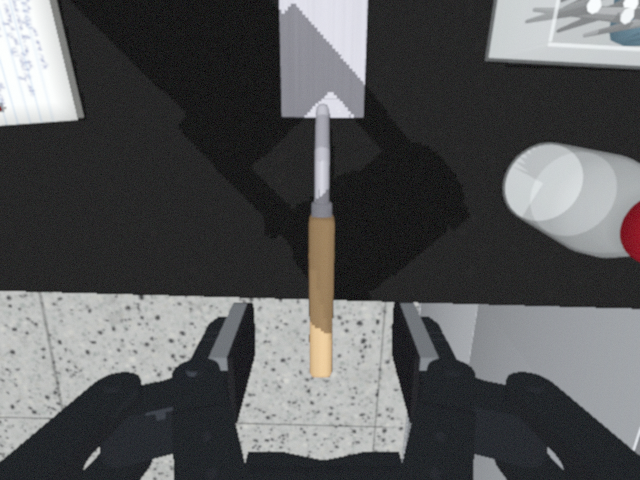

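>>> {"api": "jog_arm", "payload": {"commands": [-0.19,0,0.4,0,0,0,50,-0.19,0,0.5,0,0,0,50,-0.18,0,0.5,0,0,0,50,0,0,0.5,0,0,0,50,0,0,0.4,0,0,0,50,0,0,0,0,0,0,50,0,0,0,0,0,0,0,0,0,0,0,0,0,0,0,0,0,0,0,0,0,0,0,0,0,0,0,0,0,0,0,0,0,0,0], "newtons": 100}}

```text
t: 13.1
tool_pos: [0.4904, -0.4293, 0.0298]
tool_rot: [2.182, 2.252, -0.006]
contact_force: [0.5, -2.2, 6.3]
opening: 0.0141
grip_force: 98.0
```

```bash
python3 - <<'E'
from h import *
print(ctrl.get_obs()["tool_pos"],ctrl.get_obs()["contact_force"])
d=lifter();w=cloud(d);z=w[...,2]
E
```

```text
[ 0.49038226 -0.42934956  0.02975877] [ 0.45362472 -2.24924953  6.30845032]
p 0.66 [ 0.46  -1.328 -0.825] [ 0.592 -0.317  0.104]
blade 4941 0.0032 ([array([ 490.3, -375.7]), array([ 57.4, 116.3]), np.float64(1.9)], [[460.0, -319.0], [464.0, -435.0], [521.0, -433.0], [517.0, -317.0]])
neck 4727 0.0488 ([array([ 491.5, -407.9]), array([ 16.1, 123.6]), np.float64(2.1)], [[481.0, -346.0], [486.0, -470.0], [502.0, -469.0], [497.0, -346.0]])
handle 10539 0.0558 ([array([ 492.3, -427.4]), array([15.9, 81.5]), np.float64(2.2)], [[483.0, -387.0], [486.0, -468.0], [502.0, -468.0], [499.0, -386.0]])
```

>>> {"api": "jog_arm", "payload": {"commands": [0,0,-0.1,0,0,0,0,0,0,0,0,0,0,0]}}

```text
t: 13.45
tool_pos: [0.4893, -0.428, 0.0339]
tool_rot: [2.184, 2.255, -0.007]
contact_force: [-0.0, -0.9, -1.3]
opening: 0.0143
grip_force: 97.5
```

```bash
cat >> h.py <<'E'
def held():
    "pose of the held lifter from wrist view; returns blade plane etc."
    d=eyes.get_image("wrist");w=cloud(d);s=nets.silhouettes("wrist","lifter")[0];o=ctrl.get_obs();Rm=R.from_rotvec(o["tool_rot"])
    m=cv2.erode(s["mask"].astype(np.uint8),np.ones((3,3)))>0
    P=w[m];P=P[~np.isnan(P[:,0])];L=Rm.inv().apply(P-o["tool_pos"])
    print("p",s["p"],"tool",o["tool_pos"].round(4),"heading",np.degrees(np.arctan2(*Rm.as_matrix()[[1,0],0])).round(2),"F",o["contact_force"].round(1),"open",o["opening"])
    b=(L[:,0]>.108)&(L[:,2]>.0)&(L[:,2]<.05)&(abs(L[:,1])<.04)
    B=P[b];A=np.c_[B[:,:2]-B[:,:2].mean(0),np.ones(len(B))];c=np.linalg.lstsq(A,B[:,2],rcond=None)[0]
    print("blade n",len(B),"plane",c.round(4),"at",B[:,:2].mean(0).round(3),"std",np.std(A@c-B[:,2]).round(4),"tool-frame rect",rect(L[b]),"x range",L[b][:,0].min().round(4),L[b][:,0].max().round(4))
    h=(L[:,0]>.015)&(L[:,0]<.04)&(abs(L[:,1])<.02)
    print("handle tool z",np.percentile(L[h][:,2],10).round(4),"y",np.median(L[h][:,1]).round(4))
    for a in np.arange(.02,.1,.02):
        q=L[(L[:,0]>a)&(L[:,0]<a+.02)&(abs(L[:,1])<.02)&(L[:,2]<.0)]
        if len(q)>5:print("  neck/handle x",round(a,2),"y mid",((q[:,1].min()+q[:,1].max())/2).round(4),"z",np.percentile(q[:,2],5).round(4))
    return d,w
E
python3 - <<'E'
from h import *
d,w=held();save("w7",d["image"]);np.savez("w7",**d)
E
```

```text
p 0.7 tool [ 0.4891 -0.4278  0.0334] heading 91.84 F [ 0.4 -0.3 -1.6] open 0.014366095859241416
blade n 1746 plane [ 0.0027 -0.1367  0.0067] at [ 0.487 -0.318] std 0.0011 tool-frame rect ([array([109.9,   1.6]), array([55.4,  3.9]), np.float64(90.0)], [[108.0, -26.0], [112.0, -26.0], [112.0, 29.0], [108.0, 29.0]]) x range 0.108 0.1119
handle tool z -0.0275 y 0.0019
  neck/handle x 0.02 y mid 0.0019 z -0.0278
  neck/handle x 0.04 y mid 0.0019 z -0.0254
  neck/handle x 0.06 y mid 0.0018 z -0.0203
  neck/handle x 0.08 y mid 0.0016 z -0.0167
```

>>> {"api": "jog_arm", "payload": {"commands": [0.4,0,0,0,0,0,0,0.6,0,0,0,0,0,0,0.6,0,0,0,0,0,0,0.4,0,0,0,0,0,0,0,0,0,0,0,0,0]}}

```text
t: 14.18
tool_pos: [0.4854, -0.3069, 0.0331]
tool_rot: [2.182, 2.257, -0.007]
contact_force: [-0.7, -0.2, -1.0]
opening: 0.0143
grip_force: 97.5
```

```bash
python3 - <<'E'
from h import *
d,w=held()
a=d["image"][:300];s=eyes.get_image("scene");t=eyes.get_image("top")
save("v8",np.hstack([cv2.resize(d["image"],(400,300)),cv2.resize(s["image"][200:320,260:420],(400,300),interpolation=2)]))
z=w[...,2];o=ctrl.get_obs()["tool_pos"]
for n,z0,z1 in [("plate",.0135,.0195)]:
    m=(w[...,0]>.4)&(w[...,0]<.56)&(w[...,1]>-.13)&(w[...,1]<-.0)&(z>z0)&(z<z1);P=w[m]
    if len(P)>50: print(n,len(P),rect(P))
E
```

```text
p 0.71 tool [ 0.486  -0.3089  0.0339] heading 91.85 F [ 0.3 -0.2 -1.4] open 0.014080652072408037
blade n 2862 plane [ 0.0037 -0.1914  0.0061] at [ 0.483 -0.198] std 0.0015 tool-frame rect ([array([111.2,   0.7]), array([55.3,  6.4]), np.float64(90.0)], [[108.0, -27.0], [114.0, -27.0], [114.0, 28.0], [108.0, 28.0]]) x range 0.108 0.1144
handle tool z -0.0263 y 0.0012
  neck/handle x 0.02 y mid 0.0012 z -0.0266
  neck/handle x 0.04 y mid 0.0012 z -0.0256
  neck/handle x 0.06 y mid 0.0009 z -0.0193
  neck/handle x 0.08 y mid 0.0008 z -0.0169
```

View pics/v8.png

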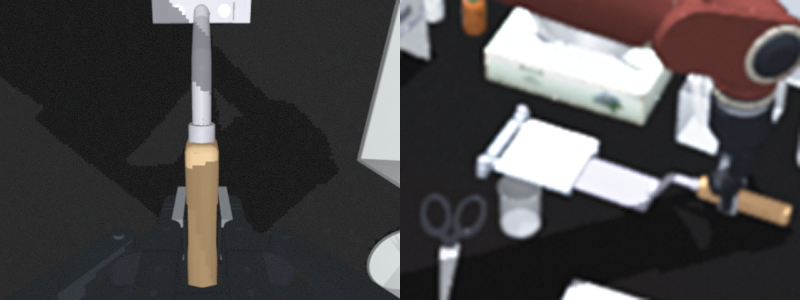

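>>> {"api": "jog_arm", "payload": {"commands": [0.33,0,0,0,0,0,0,0.34,0,0,0,0,0,0,0.34,0,0,0,0,0,0,0.33,0,0,0,0,0,0,0,0,0,0,0,0,0,0,0,-0.08,0,0,0,0,0,0,-0.08,0,0,0,0,0,0,-0.08,0,0,0,0,0,0,-0.08,0,0,0,0,0,0,0,0,0,0,0], "newtons": 120}}

```text
t: 15.62
tool_pos: [0.4835, -0.2284, 0.0531]
tool_rot: [2.183, 2.253, -0.006]
contact_force: [0.0, -0.1, -1.6]
opening: 0.0143
grip_force: 119.9
```

```bash
cat >> h.py <<'E'
def plate(z0,z1,box,cams=("top","scene")):
    for c in cams:
        d=eyes.get_image(c);w=cloud(d);s=[s for s in nets.silhouettes(c,"plate") if s["p"]>.1]
        for q in s[:3]:
            m=cv2.erode(q["mask"].astype(np.uint8),np.ones((3,3)))>0;P=w[m];P=P[~np.isnan(P[:,0])]
            P=P[(P[:,0]>box[0])&(P[:,0]<box[1])&(P[:,1]>box[2])&(P[:,1]<box[3])&(P[:,2]>z0)&(P[:,2]<z1)]
            if len(P)<60: continue
            A=np.c_[P[:,:2]-P[:,:2].mean(0),np.ones(len(P))];k=np.linalg.lstsq(A,P[:,2],rcond=None)[0]
            print(c,round(q["p"],2),len(P),"slope+z",k.round(3),"std",np.std(A@k-P[:,2]).round(4),rect(P))
E
python3 - <<'E'
from h import *
held();plate(.005,.08,[.4,.56,-.14,.02])
E
```

```text
p 0.91 tool [ 0.4831 -0.228   0.0525] heading 91.82 F [-0.6 -0.2 -1.8] open 0.013976281488326168
blade n 1712 plane [ 0.0005 -0.0962  0.0255] at [ 0.482 -0.118] std 0.001 tool-frame rect ([array([109.9,   1.9]), array([55.3,  3.9]), np.float64(89.8)], [[108.0, -26.0], [112.0, -26.0], [112.0, 30.0], [108.0, 30.0]]) x range 0.108 0.1119
handle tool z -0.0275 y 0.0021
  neck/handle x 0.02 y mid 0.0022 z -0.0277
  neck/handle x 0.04 y mid 0.002 z -0.0254
  neck/handle x 0.06 y mid 0.002 z -0.0202
  neck/handle x 0.08 y mid 0.0018 z -0.0165
top 0.94 1308 slope+z [-0.005 -0.007  0.029] std 0.0027 ([array([474.7, -59.6]), array([95.5, 94.1]), np.float64(3.2)], [[424.0, -15.0], [430.0, -109.0], [525.0, -104.0], [520.0, -10.0]])
scene 0.83 586 slope+z [-0.01  -0.011  0.026] std 0.0031 ([array([471.1, -62.7]), array([104.2,  97.8]), np.float64(4.3)], [[415.0, -18.0], [423.0, -115.0], [527.0, -108.0], [519.0, -10.0]])
```

>>> {"api": "jog_arm", "payload": {"commands": [0,0,-0.1,0,0,0,0,0,0,-0.12,0,0,0,0,0,0,-0.06,0,0,0,0,0.2,0.03,0,0,0,0,0,0.4,0.06,0,0,0,0,0,0.5,0.08,0,0,0,0,0,0.5,0.07,0,0,0,0,0,0.4,0.06,0,0,0,0,0,0.3,0.04,0,0,0,0,0,0.12,0.02,0,0,0,0.1,0,0,0,0,0,0,0.3,0,0,0,0,0,0,0.4,0,0,0,0,0,0,0.3,0,0,0,-0.1,0,0,0,0,0,0,0.1,0,0,0,0,0,0,0,0,0,0,0]}}

```text
t: 17.92
tool_pos: [0.4996, -0.082, 0.0679]
tool_rot: [2.305, 2.131, -0.007]
contact_force: [-0.4, -0.3, -1.4]
opening: 0.014
grip_force: 119.9
```

```bash
python3 - <<'E'
from h import *
d,_=held();plate(.02,.1,[.4,.6,-.02,.18]);go([.5159,.1171,.052],pose(85.4))
for c in ["top","scene"]:
    d=eyes.get_image(c);w=cloud(d);z=w[...,2]
    m=(abs(z-.138)<.006)&(w[...,0]>.43)&(w[...,0]<.63)&(w[...,1]>.16)&(w[...,1]<.37);print(c,np.median(z[m]),rect(w[m]))
    np.savez("in_"+c,**d)
s=dict(np.load("in_scene.npz"))["image"];t=dict(np.load("in_top.npz"))["image"]
save("v9",np.hstack([cv2.resize(t[130:280,120:320],(400,300),interpolation=2),cv2.resize(s[140:275,200:380],(400,300),interpolation=2)]))
E
```

```text
p 0.57 tool [ 0.4999 -0.082   0.0681] heading 85.53 F [-0.2  0.4 -1.8] open 0.014044946595492819
blade n 1982 plane [-0.0118 -0.1174  0.0404] at [0.51  0.028] std 0.0011 tool-frame rect ([array([110.2,   1.2]), array([55.1,  4.4]), np.float64(89.9)], [[108.0, -26.0], [112.0, -26.0], [112.0, 29.0], [108.0, 29.0]]) x range 0.108 0.1124
handle tool z -0.0267 y 0.0016
  neck/handle x 0.02 y mid 0.0015 z -0.0269
  neck/handle x 0.04 y mid 0.0016 z -0.0249
  neck/handle x 0.06 y mid 0.0014 z -0.0194
  neck/handle x 0.08 y mid 0.0013 z -0.0158
top 0.6 1336 slope+z [-0.004 -0.002  0.045] std 0.0027 ([array([509.2,  85.6]), array([94.9, 94.9]), np.float64(86.9)], [[459.0, 41.0], [554.0, 36.0], [559.0, 130.0], [464.0, 136.0]])
scene 0.91 494 slope+z [-0.02  -0.003  0.043] std 0.0032 ([array([505.1,  82.2]), array([ 96.4, 102.6]), np.float64(85.5)], [[450.0, 38.0], [552.0, 30.0], [560.0, 126.0], [458.0, 134.0]])
pos [ 0.5002 -0.082   0.0685] shift [3.33 0.   0.26] norm 3.34 turn [-0.    0.05  0.02] q [-0.31 -0.07  2.02 -0.01  1.19 -0.23]
top 0.13817414961556673 ([array([527.8, 268.9]), array([163.3, 130.4]), np.float64(85.3)], [[456.0, 193.0], [586.0, 182.0], [599.0, 345.0], [469.0, 356.0]])
scene 0.13592647842201955 ([array([513.9, 266.6]), array([168.6, 121.8]), np.float64(88.9)], [[451.0, 183.0], [573.0, 181.0], [576.0, 350.0], [455.0, 352.0]])
```

View pics/v9.png

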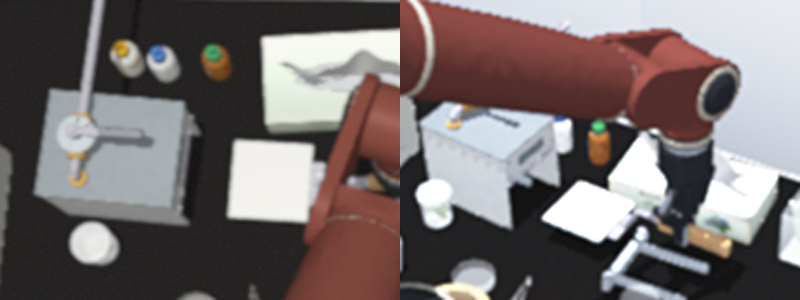

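>>> {"api": "jog_arm", "payload": {"commands": [0,0.015,0.13,0,0,0,0,0,0.01,0.13,0,0,0,0,0.2,0,0,0,0,0,0,0.4,0,0,0,0,0,0,0.5,0,0,0,0,0,0,0.5,0,0,0,0,0,0,0.5,0,0,0,0,0,0,0.4,0,0,0,0,0,0,0,0,0,0,0,0,0]}}

```text
t: 19.45
tool_pos: [0.5131, 0.069, 0.0521]
tool_rot: [2.301, 2.134, -0.006]
contact_force: [0.5, -0.6, -1.5]
opening: 0.0139
grip_force: 119.9
```

>>> {"api": "jog_arm", "payload": {"commands": [0.2,0,0,0,0,0,0,0.3,0,0,0,0,0,0,0.2,0,0,0,0,0,0,0.12,0,0,0,0,0,0,0,0,0,0,0,0,0]}}

```text
t: 20.08
tool_pos: [0.5172, 0.1167, 0.0519]
tool_rot: [2.303, 2.132, -0.006]
contact_force: [0.7, 0.1, -4.0]
opening: 0.0138
grip_force: 119.9
```

```bash
python3 - <<'E'
from h import *
d,w=held();save("w10",d["image"]);go([.5174,.1171,.052],pose(85.4))
print(ctrl.get_obs()["wrist_torque"])
E
```

```text
p 0.93 tool [0.5171 0.1162 0.0518] heading 85.53 F [-0.3 -0.7 -2.4] open 0.013906539138630665h.py:33: RuntimeWarning: Mean of empty slice.
  B=P[b];A=np.c_[B[:,:2]-B[:,:2].mean(0),np.ones(len(B))];c=np.linalg.lstsq(A,B[:,2],rcond=None)[0]
  ret = um.true_divide(
h.py:34: RuntimeWarning: Mean of empty slice.
  print("blade n",len(B),"plane",c.round(4),"at",B[:,:2].mean(0).round(3),"std",np.std(A@c-B[:,2]).round(4),"tool-frame rect",rect(L[b]),"x range",L[b][:,0].min().round(4),L[b][:,0].max().round(4))
  ret = _var(a, axis=axis, dtype=dtype, out=out, ddof=ddof,
  arrmean = um.true_divide(arrmean, div, out=arrmean,
  ret = ret.dtype.type(ret / rcount)
Traceback (most recent call last):
  File "h.py", line 34, in held
    print("blade n",len(B),"plane",c.round(4),"at",B[:,:2].mean(0).round(3),"std",np.std(A@c-B[:,2]).round(4),"tool-frame rect",rect(L[b]),"x range",L[b][:,0].min().round(4),L[b][:,0].max().round(4))
                                                                                                                                                     ~~~~~~~~~~~~~^^
ValueError: zero-size array to reduction operation minimum which has no identity
```

>>> {"api": "jog_arm", "payload": {"commands": [0,0,0.06,0,0,0,0,0,0,0.06,0,0,0,0,0,0,0.06,0,0,0,0,0,0,0.06,0,0,0,0,0,0,0.05,0,0,0,0,0,0,0,0,0,0,0,0,0,0,0,0,0,0]}}

```text
t: 21.05
tool_pos: [0.5174, 0.1163, 0.0347]
tool_rot: [2.304, 2.131, -0.005]
contact_force: [0.5, -0.3, -1.3]
opening: 0.0137
grip_force: 119.9
```

```bash
python3 - <<'E'
from h import *
d=eyes.get_image("wrist");s=eyes.get_image("scene")
save("w11",np.hstack([cv2.resize(d["image"],(400,300)),cv2.resize(s["image"][140:275,180:360],(400,300),interpolation=2)]))
print(ctrl.get_obs()["tool_pos"],ctrl.get_obs()["contact_force"])
E
```

```text
[0.51736427 0.11626588 0.03474051] [-0.51027903 -0.35321634 -0.76822152]
```

View pics/w11.png

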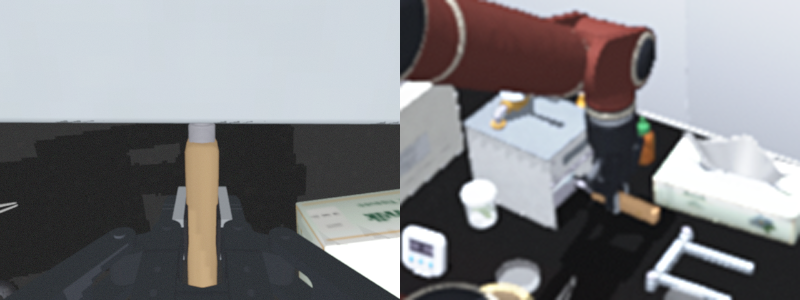

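>>> {"api": "jog_arm", "payload": {"commands": [-0.2,0,0,0,0,0,0,-0.4,0,0,0,0,0,0,-0.5,0,0,0,0,0,0,-0.5,0,0,0,0,0,0,-0.5,0,0,0,0,0,0,-0.5,0,0,0,0,0,0,-0.4,0,0,0,0,0,0,-0.17,0,0,0,0,0,0,0,0,0,0,0,0,0,0,0,0,0,0,0,0]}}

```text
t: 22.4
tool_pos: [0.5023, -0.0728, 0.0354]
tool_rot: [2.303, 2.132, -0.006]
contact_force: [-0.7, -0.1, -1.3]
opening: 0.0132
grip_force: 120.0
```

```bash
python3 - <<'E'
from h import *
d,w=held();t=eyes.get_image("top");s=eyes.get_image("scene")
save("w12",np.hstack([cv2.resize(t["image"][130:280,120:320],(400,300),interpolation=2),cv2.resize(s["image"][140:275,180:360],(400,300),interpolation=2)]))
E
```

```text
p 0.66 tool [ 0.5023 -0.0727  0.0354] heading 85.59 F [ 0.5 -0.2 -0.8] open 0.013789004695292593
blade n 1883 plane [-0.0113 -0.1373  0.0082] at [0.512 0.037] std 0.0011 tool-frame rect ([array([110.1,   1.4]), array([55.2,  4.3]), np.float64(89.9)], [[108.0, -26.0], [112.0, -26.0], [112.0, 29.0], [108.0, 29.0]]) x range 0.108 0.1123
handle tool z -0.027 y 0.0018
  neck/handle x 0.02 y mid 0.0017 z -0.0273
  neck/handle x 0.04 y mid 0.0018 z -0.0252
  neck/handle x 0.06 y mid 0.0016 z -0.0198
  neck/handle x 0.08 y mid 0.0015 z -0.0164
```

View pics/w12.png

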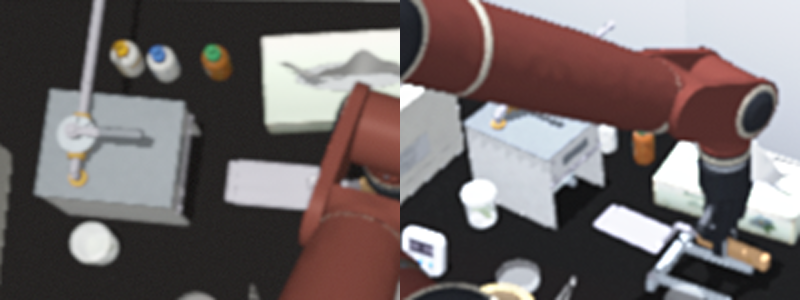

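>>> {"api": "jog_arm", "payload": {"commands": [0,0,0.05,0,0,0,0,0,0,0.045,0,0,0,0,0,0,0,0,0,0,0,0,0,0,0,0,0,25,0,0,0,0,0,0,45,0,0,0,0,0,0,45,0,0,-0.5,0,0,0,45,0,0,-0.8,0,0,0,45,0,0,-0.8,0,0,0,45,0,0,-0.8,0,0,0,45,0,0,0,0,0,0,45]}}

```text
t: 23.98
tool_pos: [0.5052, -0.0733, 0.2094]
tool_rot: [2.297, 2.125, 0.002]
contact_force: [0.0, 0.9, 0.3]
opening: 0.0451
grip_force: 0.0
```

```bash
python3 - <<'E'
from h import *
d=lifter();o=ctrl.get_obs();print(o["tool_pos"],o["q"].round(2))
E
```

```text
p 0.75 [ 0.484 -0.172 -0.002] [0.543 0.075 0.059]
blade 5159 0.0026 ([array([502.6, -48.3]), array([245.8,  57.3]), np.float64(83.7)], [[461.0, -167.0], [518.0, -174.0], [545.0, 71.0], [488.0, 77.0]])
neck 865 0.049 ([array([505.2, -64.6]), array([149.5,  16.3]), np.float64(86.1)], [[492.0, -139.0], [508.0, -140.0], [518.0, 9.0], [502.0, 10.0]])
handle 3195 0.0565 ([array([503.4, -87.4]), array([113.4,  15.5]), np.float64(85.8)], [[491.0, -143.0], [507.0, -145.0], [515.0, -31.0], [500.0, -30.0]])
[ 0.5025711  -0.07254909  0.20411097] [-0.29 -0.22  1.91 -0.01  1.44 -0.21]
```

>>> {"api": "jog_arm", "payload": {"commands": [0,0,0.9,0,0,0,45,0,0,0,0,1,0,45,0,0,0,0,1,0,45,0,0,0,0,1,0,45,0,0,0,0,1,0,45,0,0,0,0,1,0,45,0,0,0,0,1,0,45,0,0,0,0,1,0,45,0,0,0,0,1,0,45,0,0,0,0,0.5,0,45,0,0,0,0,0,0,45]}}

```text
t: 25.45
tool_pos: [0.5016, -0.0725, 0.1481]
tool_rot: [-1.797, -1.658, -0.806]
contact_force: [-0.0, 0.6, 0.1]
opening: 0.0449
grip_force: 0.0
```

```bash
python3 - <<'E'
from h import *
d=eyes.get_image("wrist");np.savez("w13",**d);save("w13",d["image"]);w=cloud(d);z=w[...,2];print(ctrl.get_obs()["tool_pos"],d["cam_to_world"][:3,3])
m=(w[...,0]>.47)&(w[...,0]<.59)&(w[...,1]>.2)&(w[...,1]<.34)&(z>.0145)&(z<.0205)
P=w[m];print(len(P));
if len(P)>20:
    A=np.c_[P[:,:2]-P[:,:2].mean(0),np.ones(len(P))];print(np.linalg.lstsq(A,P[:,2],rcond=None)[0].round(4),rect(P))
E
```

```text
[ 0.50199347 -0.07250215  0.14892796] [ 0.49950551 -0.12759035  0.3011518 ]
3102
[0.0009 0.0146 0.0175] ([array([528.6, 244.3]), array([ 71.5, 117.7]), np.float64(85.1)], [[467.0, 214.0], [584.0, 204.0], [590.0, 275.0], [473.0, 285.0]])
```

View pics/w13.png

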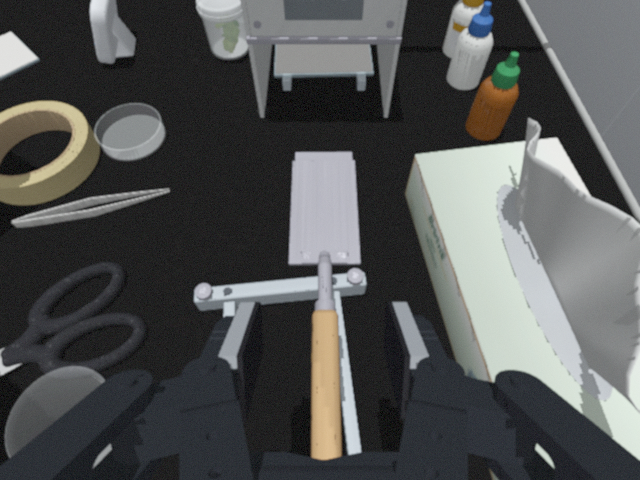

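The view shows the plate flat on both rails in the bay (273–373, row 75), centred between the walls, and the lifter flat on the bench.

```bash
python3 - <<'E'
from h import *
d=dict(np.load("w13.npz"));w=cloud(d)
for u in [285,300,345,365]: 
    c=w[44:100,u]; print(u,[tuple((c[i]*1000).round(0).astype(int)) for i in range(22,42,3) if not np.isnan(c[i,0])])
print("edges row68",[tuple((w[66,u]*1000).round(0).astype(int)) for u in [256,262,268,272,276,368,372,376,380,386]])
for f in ["w1","w2"]:
    w=cloud(dict(np.load(f+".npz")));z=w[...,2];m=(w[...,0]>.5)&(w[...,0]<.56)&(w[...,1]>.2)&(w[...,1]<.262)&(z>.183)&(z<.2);P=w[m]
    if len(P)>20: print(f,len(P),np.percentile(P[:,2],95),rect(P))
go([.532,.239,.21],pose(85.4))
E
```

```text
285 [(np.int64(489), np.int64(247), np.int64(17)), (np.int64(489), np.int64(240), np.int64(18)), (np.int64(489), np.int64(237), np.int64(17)), (np.int64(489), np.int64(236), np.int64(14)), (np.int64(488), np.int64(230), np.int64(12)), (np.int64(488), np.int64(231), np.int64(8))]
300 [(np.int64(504), np.int64(244), np.int64(18)), (np.int64(504), np.int64(238), np.int64(19)), (np.int64(504), np.int64(235), np.int64(18)), (np.int64(504), np.int64(234), np.int64(15)), (np.int64(504), np.int64(247), np.int64(1)), (np.int64(503), np.int64(242), np.int64(1)), (np.int64(503), np.int64(239), np.int64(0))]
345 [(np.int64(549), np.int64(240), np.int64(18)), (np.int64(549), np.int64(237), np.int64(17)), (np.int64(549), np.int64(233), np.int64(16)), (np.int64(549), np.int64(233), np.int64(13)), (np.int64(551), np.int64(244), np.int64(1)), (np.int64(550), np.int64(239), np.int64(1)), (np.int64(549), np.int64(234), np.int64(1))]
365 [(np.int64(570), np.int64(239), np.int64(18)), (np.int64(569), np.int64(234), np.int64(18)), (np.int64(569), np.int64(233), np.int64(16)), (np.int64(569), np.int64(231)
[... 207 characters left out ...]
60)), (np.int64(468), np.int64(223), np.int64(36)), (np.int64(471), np.int64(258), np.int64(9)), (np.int64(475), np.int64(269), np.int64(1)), (np.int64(480), np.int64(245), np.int64(19)), (np.int64(573), np.int64(239), np.int64(18)), (np.int64(577), np.int64(240), np.int64(16)), (np.int64(585), np.int64(260), np.int64(1)), (np.int64(588), np.int64(251), np.int64(7)), (np.int64(585), np.int64(214), np.int64(36))]
w1 853 0.1977267921928687 ([array([533.9, 239.2]), array([45.9, 13.1]), np.float64(87.5)], [[526.0, 217.0], [539.0, 216.0], [541.0, 262.0], [528.0, 262.0]])
pos [ 0.502  -0.0725  0.1489] shift [4.22 0.09 3.23] norm 5.31 turn [-0.03 -8.45  0.01] q [-0.66  0.08  1.9   0.68  1.69 -0.68]
```

>>> {"api": "jog_arm", "payload": {"commands": [0,0,0,0,-0.94,0,45,0,0,0,0,-0.94,0,45,0,0,0,0,-0.94,0,45,0,0,0,0,-0.94,0,45,0,0,0,0,-0.94,0,45,0,0,0,0,-0.94,0,45,0,0,0,0,-0.94,0,45,0,0,0,0,-0.94,0,45,0,0,0,0,-0.94,0,45,0,0,-0.9,0,0,0,45,0,0,-0.9,0,0,0,45,0.87,0.02,0,0,0,0,45,0.87,0.02,0,0,0,0,45,0.87,0.02,0,0,0,0,45,0.87,0.02,0,0,0,0,45,0.87,0.02,0,0,0,0,45,0.87,0.02,0,0,0,0,45,0,0,0,0,0,0,45]}}

```text
t: 27.75
tool_pos: [0.5333, 0.2426, 0.2579]
tool_rot: [2.3, 2.139, 0.0]
contact_force: [-0.2, -0.4, 0.7]
opening: 0.0451
grip_force: 0.0
```

```bash
python3 - <<'E'
from h import *
go([.533,.240,.172],pose(86))
d=eyes.get_image("wrist");w=cloud(d);z=w[...,2]
m=(w[...,0]>.5)&(w[...,0]<.57)&(w[...,1]>.2)&(w[...,1]<.275)&(z>.183)&(z<.2);P=w[m]
if len(P)>20: print(len(P),np.percentile(P[:,2],95),rect(P))
E
```

```text
pos [0.5333 0.2426 0.2579] shift [-0.04 -0.    1.43] norm 1.43 turn [ 0.01  0.   -0.03] q [ 0.3  -0.05  1.68 -0.    1.52  0.37]
2439 0.19753829455140837 ([array([535.5, 246.1]), array([58.2, 12. ]), np.float64(87.1)], [[528.0, 217.0], [540.0, 217.0], [543.0, 275.0], [531.0, 275.0]])
```

>>> {"api": "jog_arm", "payload": {"commands": [-0.02,0.03,0.5,0,0,0,45,-0.02,0,0.5,0,0,0,45,0,0,0.43,0,0,0,45,0,0,0,0,0,0,45,0,0,0,0,0,0,0,0,0,0,0,0,0,0,0,0,0,0,0,0,0,0,0,0,0,0,0,0], "newtons": 40}}

```text
t: 28.8
tool_pos: [0.5351, 0.2362, 0.1738]
tool_rot: [2.304, 2.135, -0.004]
contact_force: [-6.4, -4.0, 5.0]
opening: 0.0119
grip_force: 38.2
```

>>> {"api": "jog_arm", "payload": {"commands": [0.005,0.097,0,0,0,-0.97,0,0.005,0.097,0,0,0,-0.97,0,0.005,0.097,0,0,0,-0.97,0,0.005,0.097,0,0,0,-0.97,0,0.005,0.097,0,0,0,-0.97,0,0.005,0.097,0,0,0,-0.97,0,0.005,0.097,0,0,0,-0.97,0,0.005,0.097,0,0,0,-0.97,0,0,0,0,0,0,0,0,0,0,0,0,0,0,0]}}

```text
t: 30.05
tool_pos: [0.5775, 0.2523, 0.1738]
tool_rot: [-1.324, -2.845, -0.001]
contact_force: [-8.2, 3.7, 5.9]
opening: 0.0117
grip_force: 39.6
```

```bash
python3 - <<'E'
from h import *
go([.538,.2995,.172],pose(130.4));o=ctrl.get_obs();print(o["contact_force"],o["opening"])
p=o["tool_pos"][:2]-[.5385,.2995];print(np.hypot(*p),np.degrees(np.arctan2(p[1],p[0])),"want -49.6")
E
```

```text
pos [0.5775 0.2523 0.1738] shift [1.03 0.   0.03] norm 1.03 turn [-0.01 -0.03 -0.05] q [ 0.29  0.11  1.65  0.    1.38 -0.41]
[-8.23274225  3.73767949  5.90138339] 0.011740364461699177
0.06123492829946861 -50.43238664028436 want -49.6
```

>>> {"api": "jog_arm", "payload": {"commands": [0,0,0,0,0,0,15,0,0,0,0,0,0,30,0,0,0,0,0,0,45,0,0,0,0,0,0,45,0,0,-0.5,0,0,0,45,0,0,-0.8,0,0,0,45,0,0,-0.8,0,0,0,45,0,0,0,0,0,0,45]}}

```text
t: 31.05
tool_pos: [0.5812, 0.2511, 0.3041]
tool_rot: [1.325, 2.84, 0.009]
contact_force: [0.4, 0.8, -0.1]
opening: 0.0452
grip_force: 0.0
```

```bash
python3 - <<'E'
from h import *
d=eyes.get_image("wrist");w=cloud(d);z=w[...,2]
r=np.hypot(w[...,0]-.5385,w[...,1]-.2995)
m=(r<.09)&(r>.025)&(z>.183)&(z<.2);P=w[m];c=P[:,:2].mean(0);v=np.linalg.svd(P[:,:2]-c,full_matrices=False)[2][0];v*=np.sign(v[0])
print(len(P),c,"heading",np.degrees(np.arctan2(v[1],v[0])),"joint deg",np.degrees(np.arctan2(v[1],v[0]))+94.6,rect(P))
o=ctrl.get_obs();print(o["t"],o["tool_pos"],o["contact_force"])
E
```

```text
1752 [0.57284093 0.2599438 ] heading -47.2884539942719 joint deg 47.3115460057281 ([array([573.4, 259.2]), array([12. , 57.4]), np.float64(42.6)], [[550.0, 276.0], [588.0, 234.0], [597.0, 242.0], [558.0, 284.0]])
31.1 [0.58002871 0.25078143 0.30066512] [-1.10433358 -0.14728319 -0.220863  ]
```

```bash
python3 -c "
from h import *
print(job.finish_job())"
```

```text
the job is handed in; nothing more can be done
None
```

The job is handed in at about 31 s of the 72 s. The plate lies flat and centred on both bay rails, and the lifter is flat on the bench about 190 mm from the seat. The valve measured 47° (limit 45 ± 7.4), nothing else was knocked in the views I took, and no verdict came back.

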